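Reset the pump controller with the stylus and hang the stylus up

ROBOT

A 6-joint arm with a two-finger parallel gripper is mounted at the origin on the work surface. World frame = base frame: x ahead of the robot, y to its left, z up, the work surface at z = 0. Lengths are in m, angles in degrees, forces in N, time in s.
With the tool pointing down it reaches from about 0.3 to 0.875 m from the base axis. Payload 6.4 kg.
Tool frame: the origin (TCP) lies at the very end of the fingers, on their centre line; the grasp point (between the pads) lies 19 mm behind it; z points along the fingers, y is the line along which they close (so a half turn about z gives the same grasp; the last joint's range is limited). The gripper opens to 88 mm and grips with 3 to 60 N. Pads are 18 mm wide; open, the fingers measure 123 mm over their backs; the gripper's body (75 mm by 187 mm) begins 45 mm behind the grasp point.
Start: joints at [51.263, 10.359, 92.074, -0, 77.567, -11.82], TCP at [0.26, 0.513, 0.239] pointing down, gripper open.
Joint ranges: [-171.53, 171.53], [-51.25, 118.39], [17.06, 147.69], [-65.23, 245.23], [0, 150.52], [-178.68, 178.68]. Speed limits (degrees/s): [147.25, 147.25, 172.46, 180, 180, 180].

INTERFACE

Orientations are given as [roll, pitch, yaw] about the fixed x, y, z axes, in that order (R = Rz(yaw) Ry(pitch) Rx(roll)).
In Python, from plant import manip gives the robot as it stands.
- The arm moves only by the shell command python3 -m pendant 'ROWS'. ROWS is text: rows parted by semicolons, each of 5 numbers parted by spaces: the opening, from -1 (shut) to 1 (fully open), then the shift along the tool's x, y, z in mm, then the turn about the tool's z in rad. A call has 1 to 5 rows; each row shifts and turns the commanded pose from where the row before left it, along the tool's axes as they then stand; what a row does not reach is not made up. A row lasts 1/10 s, in which the tool goes at most 50 mm and 8.59 degrees, less where a joint would pass 70% of its speed; a pose out of reach is approached as far as the arm can. A call with a gripper value outside its range is refused whole. The fingers move at their own pace and stop on an object; the grip force is fixed at half the most. Time passes only in rows, so rows that do not move let the fingers close. It gives the time, the measured TCP pose, the force, the opening and the grip force at its end, in the units of the state.
- manip.get_state(): the state, without advancing time (a new reading comes with each control period).
- manip.camera(name): name is "scene" or "top"; returns the picture (384x512x3 uint8, red, green, blue); there is no depth.
- manip.camera_params(name): a dict with "mtx" (3x3 intrinsics, pixels), "rvec" (rotation vector, rad) and "tvec" (3), from world to camera coordinates, as OpenCV has them. Camera axes: x right, y down, z forward; pixel columns grow to the right and rows downward; lengths in m; the calibration is good to about 2 mm. A picture is of the moment at which its call begins. camera_params takes no time and is no camera call.
- manip.hand_in(): hands the job in; it is judged then, once.
The state is a dict: "time": time; "qpos": joint angles; "joint_vel": joint speeds; "joint_efforts": joint torques, N m; "position": TCP position; "eef_rot": TCP orientation; "ft_force": force on the tool from outside, world axes, zero at the start; "ft_torque": the same for the moment, N m; "grip_width": opening from 0.0 (shut) to 1.0 (fully open); "finger_force": force on a finger pad.
Only numpy, scipy, OpenCV 4.12 (cv2) and the standard library are available. Lean on these libraries where they do the work, as an engineer would, in place of code of your own. Each camera call takes 0.05 s, during which the arm holds its last target. There are 200 camera calls.

TASK

Take the stylus out of its stand, push its tip into the small recess in the controller's sloped panel and hold the spring button at the bottom fully in for about a second. Then hang the stylus by its wire loop on the hook stand's hook and leave it hanging there. Do not press the panel's big raised button, and leave the beaker, flask, brown bottle, spanner and tip box where they are.

Things in the scene. Friction and masses are not known exactly. Their poses are not given: they have to be found in the camera images.
- stylus: Loose tool, about 80 g, 124 mm long, upright in the stand. Origin at its tip, z along its axis from tip to grip. Steel shank 6 mm diameter (4 mm at the very tip), z 0-50 mm; steel collar 19 mm diameter, z 50-70; black grip 16 mm (x) by 24 mm (y), z 70-124: grasp it across x. Wire loop on its +y side. Its +y is within 45 degrees of world +y at the start.
- stylus_loop (a point): Middle of the opening of the stylus's steel wire loop (5 mm wire, in the stylus's yz plane), at (0, 28, 93) mm in the stylus frame. Wire centre line, (y, z) in mm: (10, 73), (40, 73), (40, 124), (10, 98): the top slants up to an outer peak. Let go on the hook, the stylus slides and swings until the arm lies in the peak, this point about 20 mm below the arm.
- holder: Fixed grey stand, 70 by 70 by 58 mm high, with one upright 14 mm hole through its middle: the stylus's shank is in it, the collar rests on its top (tip 8 mm above the table). Origin at the centre of its underside. Lift the stylus straight up by more than 60 mm to clear it. Stand and hook stand may change sides.
- console: Fixed white controller, 200 mm wide (y), 158 mm deep, 133 mm high, with a grey panel 200 by 150 mm that slopes up away from the robot: its outward normal leans 40 degrees from vertical towards the console's -x. Origin on the table; the middle of the panel's surface is 85 mm above it.
- recess (a point): Centre of the mouth of the round recess in the panel's surface, 12 mm diameter (thin steel rim), on the panel's left half seen from the robot. z is the panel's outward normal (the recess's axis), y left, x up the slope. The button's face is 14 mm below the mouth when out, 18 mm when in. The stylus must be within about 15 degrees of this axis to reach it.
- reset_button (a joint): Travel of the spring button (11 mm diameter) at the bottom of the recess: 0 out, 0.004 m fully in. It needs 2 N to start and 5 N to be fully in, and springs back by itself.
- start_button (a joint): Travel of the raised round button (22 mm diameter, on a black housing) 90 mm to the right of the recess on the same panel: 0 out, 0.005 m in. To be left alone.
- hook_stand: Fixed stand: grey base plate 130 by 90 by 12 mm, a 12 mm steel rod 220 mm high at (55, 0) mm in its frame, and a hook. Origin on the table under the middle of the hook's arm.
- hook_arm (a point): Middle of the hook's arm, 200 mm above the table; axes as the hook stand. A level 6 mm wire along x, from the clamp block on the rod (face at x 42 mm, 22 mm wide, 24 mm high) to x -35 mm, where it bends up and ends at x -46 mm, its top 15 mm above the arm's middle line. The free end points to -x, within 20 degrees of world -x.
- beaker: Glass beaker, 60 mm diameter, 75 mm high, loose; a bystander in front of the console. Origin at the centre of its underside.
- flask: Loose glass flask, 80 mm diameter, 145 mm high, behind on the left; a bystander.
- amber_bottle: Loose brown bottle, 64 mm diameter, 140 mm high, behind on the right; a bystander.
- spanner: Loose steel spanner 120 mm long, flat on the table in front of the console on the right; a bystander.
- tip_box: Loose white plastic box, 120 by 85 by 60 mm high, on the right; a bystander.
Things that resemble listed ones, but are neither listed nor needed, are in the scene too. What is shaped like the hook_stand but green or orange is not meant.

How it is judged:
By the outcome, as a careful person would: the job done as asked, in the order asked, and still so for the second after the job is handed in, with the robot touching nothing.
It also fails if it takes over 58 s, if anything falls off the work surface, if the arm or the gripper's body presses on something with over 40 N, if the wrist force passes 120 N, or if a joint passes its speed limit or range.

## Working session

There is one attempt and no reset: what is moved stays moved. The work goes in short steps, Python scripts to look and compute and a shell command to move; the robot and the scene stay as the last step left them, time stands still between calls to the robot, and variables do not carry over. Pictures are saved under pics/ and viewed, at most 10 in all, crops included, and the job is handed in when it is done.

```bash
mkdir -p pics; python3 - <<'E'
from plant import manip
import cv2
for n in("scene","top"):
    im=manip.camera(n); cv2.imwrite(f"pics/{n}0.png",im[:,:,::-1])
    p=manip.camera_params(n); R=cv2.Rodrigues(p["rvec"])[0]; print(n,p["mtx"].tolist(),(-R.T@p["tvec"].reshape(3)).round(3),R[2].round(2))
s=manip.get_state();print(s)
E
cd pics; python3 -c "
import cv2
for n in('scene','top'):
    cv2.imwrite(n+'0b.png',cv2.resize(cv2.imread(n+'0.png'),(800,600),interpolation=cv2.INTER_CUBIC))"
```

```text
scene [[357.87712434572387, 0.0, 248.5902467388062], [0.0, 357.87712434572387, 199.4913874996944], [0.0, 0.0, 1.0]] [1.158 0.436 0.654] [-0.67 -0.53 -0.52]
top [[487.03221933905286, 0.0, 253.10821244149813], [0.0, 487.03221933905286, 195.57596188300866], [0.0, 0.0, 1.0]] [ 0.307 -0.074  1.45 ] [ 0.15 -0.01 -0.99]
{'time': 0.1, 'qpos': array([ 5.12602106e+01,  1.03981489e+01,  9.21237119e+01, -7.58824068e-04,
        7.75668023e+01, -1.18208035e+01]), 'joint_vel': array([ 0.13155436, -0.04933781, -0.21523594,  0.02733382, -0.00186459,
        0.05146265]), 'joint_efforts': array([ 4.03183321e-04, -4.34817696e+01, -3.42697513e+01,  7.02655292e-02,
        3.39265878e-02, -1.29675044e-05]), 'position': array([0.26001819, 0.51233154, 0.23791388]), 'eef_rot': array([-1.79913065e+02, -1.74377035e-02,  1.53081165e+02]), 'ft_force': array([0.64549244, 0.26980891, 0.44684348]), 'ft_torque': array([-0.00450571,  0.02095646,  0.01151263]), 'finger_force': 0.0, 'grip_width': 1.0015786360881163}
```

View pics/scene0b.png

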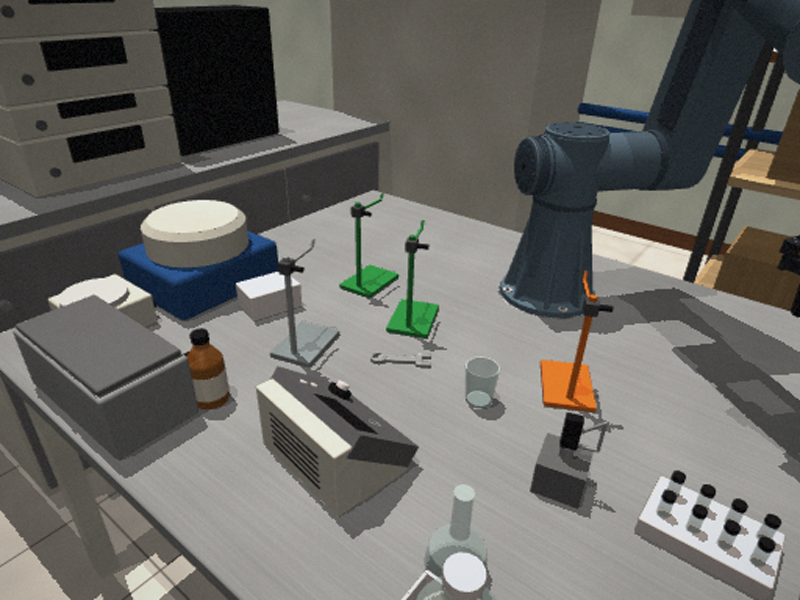

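View pics/top0b.png

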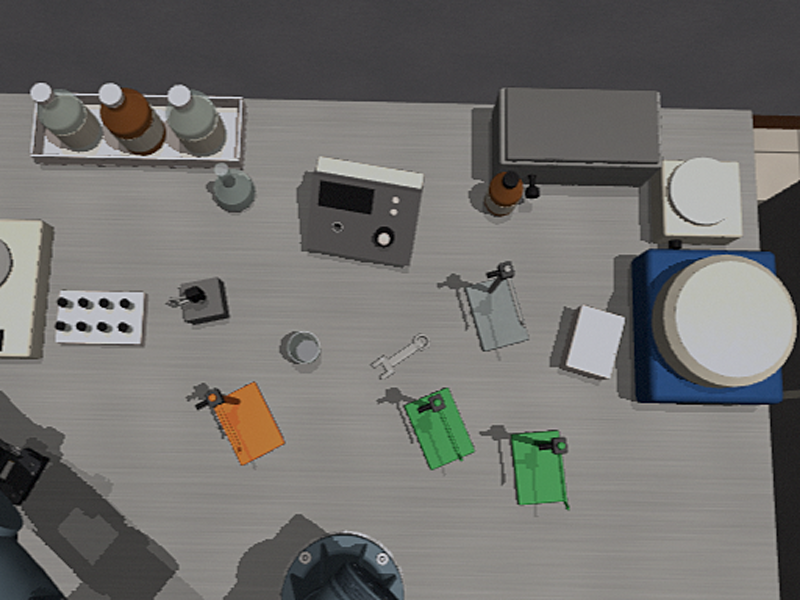

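The scene view shows the stylus in its stand at about (575,440), the console at (340,430) and the grey hook stand at (300,310), with green and orange decoys. In the top view the stylus is at (192,298), the recess at (337,227), the big button at (384,238) and the grey stand at (495,310). Next I'll crop and enlarge these.

```bash
python3 - <<'E'
import cv2,numpy as np
def crop(n,u,v,w,h,s): 
    c=cv2.resize(cv2.imread(f"pics/{n}0.png")[v:v+h,u:u+w],None,fx=s,fy=s,interpolation=cv2.INTER_CUBIC)
    for i in range(0,w,10): cv2.putText(c,str(u+i) if i%20==0 else "",(i*s,8),0,.3,(0,255,255)); cv2.line(c,(i*s,0),(i*s,3),(0,255,255))
    for i in range(0,h,10): cv2.putText(c,str(v+i),(0,i*s+3),0,.3,(0,255,255))
    return c
cv2.imwrite("pics/ct.png",np.vstack([np.hstack([crop("top",100,165,50,50,6),crop("top",190,95,83,50,6)])[:,:798],np.hstack([crop("top",275,160,66,50,6),crop("top",190,125,67,50,6)])]))
cv2.imwrite("pics/cs.png",np.vstack([np.hstack([crop("scene",335,255,66,70,4),crop("scene",160,225,120,70,4)]),np.hstack([crop("scene",160,145,60,60,5),crop("scene",205,235,80,60,5)])]))
E
```

```text
Traceback (most recent call last):
ValueError: all the input array dimensions except for the concatenation axis must match exactly, but along dimension 1, the array at index 0 has size 744 and the array at index 1 has size 700
```

View pics/ct.png

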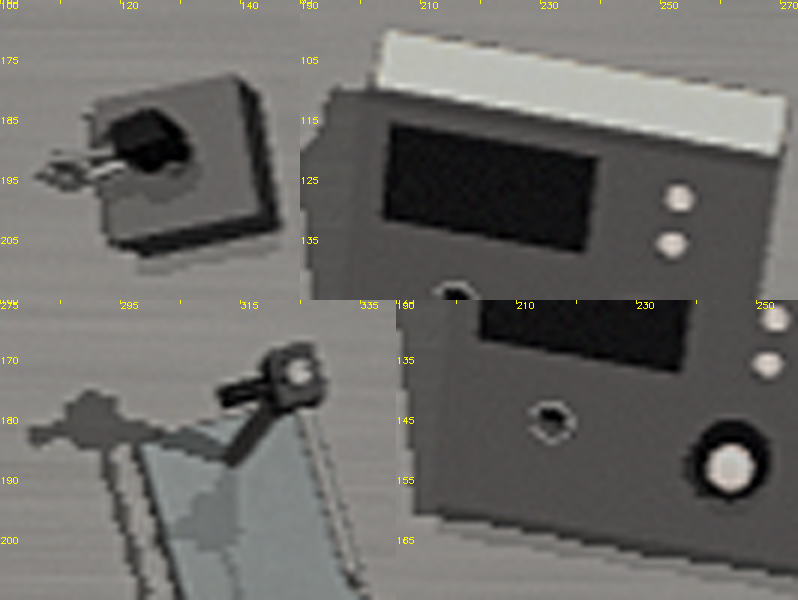

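The top crops show the grip top at about (125,188) with the loop to its left, the recess at (215.5,145), the rod top at (323,172), and the arm running to about (334,207). The scene crops come next.

```bash
python3 - <<'E'
import cv2,numpy as np
def crop(n,u,v,w,h,s): 
    c=cv2.resize(cv2.imread(f"pics/{n}0.png")[v:v+h,u:u+w],None,fx=s,fy=s,interpolation=cv2.INTER_CUBIC)
    for i in range(0,w,10): cv2.putText(c,str(u+i) if i%20==0 else "",(i*s,8),0,.3,(0,255,255)); cv2.line(c,(i*s,0),(i*s,3),(0,255,255))
    for i in range(0,h,10): cv2.putText(c,str(v+i),(0,i*s+3),0,.3,(0,255,255))
    return c
cv2.imwrite("pics/cs.png",np.vstack([np.hstack([crop("scene",335,255,66,70,4),crop("scene",160,225,119,70,4)]),np.hstack([crop("scene",160,145,68,60,5),crop("scene",205,235,80,60,5)])]))
E
```

```text
(no output)
```

View pics/cs.png

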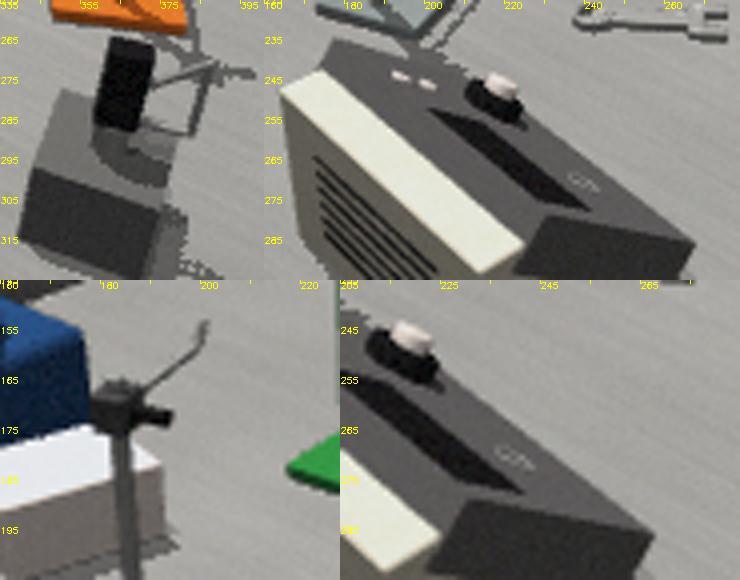

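```bash
cat > h.py <<'E'
from plant import manip
import cv2,numpy as np
P={n:manip.camera_params(n) for n in("scene","top")}
def ray(n,uv):
    p=P[n];R=cv2.Rodrigues(p["rvec"])[0]
    return -R.T@np.ravel(p["tvec"]),R.T@np.linalg.solve(p["mtx"],[uv[0],uv[1],1])
def onz(n,uv,z): c,d=ray(n,uv);return c+d*(z-c[2])/d[2]
def tri(s,t):
    (a,d),(b,e)=ray("scene",s),ray("top",t)
    x=np.linalg.lstsq(np.c_[d,-e],b-a,rcond=None)[0]
    p,q=a+d*x[0],b+e*x[1];return (p+q)/2,np.linalg.norm(p-q)*1e3
def proj(n,X): p=P[n];return cv2.projectPoints(np.float64(X).reshape(-1,3),p["rvec"],p["tvec"],p["mtx"],None)[0].reshape(-1,2)
E
python3 - <<'E'
from h import *
np.set_printoptions(suppress=True,precision=4)
print("recess",tri((240,271),(215.5,145)))
print("grip top",tri((368,265.5),(125,188)),onz("top",(125,188),.132))
c=[onz("top",u,.058) for u in[(115.8,182.2),(139.7,177.7),(143.7,201),(118,205)]];print("holder",np.array(c),np.mean(c,0))
print("hook end",tri((201.2,153.6),(334.5,206.7)),"start",tri((189,167),(325.3,178.7)),"rod",onz("top",(324,172),.22))
a,b=onz("top",(202,110.3),.133),onz("top",(269.7,121.2),.133);print("console top edge",a,b,np.linalg.norm(a-b),np.degrees(np.arctan2(*(a-b)[[1,0]]))-90)
a,b=onz("top",(193.2,160.8),.037),onz("top",(262,170),.037);print(a,b)
a,b=onz("top",(334.5,206.7),.212),onz("top",(325.3,178.7),.2);print("hook on z",a,b,np.degrees(np.arctan2(*(b-a)[[1,0]])))
print("start btn",tri((218,246),(245.3,152.5)))
E
```

```text
recess (array([0.6703, 0.0279, 0.0666]), np.float64(0.22272337766985897))
grip top (array([0.5269, 0.2706, 0.1257]), np.float64(4.852927108426533)) [0.5267 0.2667 0.132 ]
holder [[0.5555 0.3133 0.058 ]
 [0.5703 0.2451 0.058 ]
 [0.5023 0.2298 0.058 ]
 [0.4891 0.3029 0.058 ]] [0.5293 0.2728 0.058 ]
hook end (array([ 0.4751, -0.2922,  0.2094]), np.float64(3.6549928181221385)) start (array([ 0.5488, -0.2692,  0.1999]), np.float64(6.486290449727859)) rod [ 0.5646 -0.2652  0.22  ]
console top edge [0.7524 0.0639 0.133 ] [ 0.7249 -0.1268  0.133 ] 0.19266623736105865 -8.189064555761803
[0.6286 0.0945 0.037 ] [ 0.6051 -0.1099  0.037 ]
hook on z [ 0.476  -0.2932  0.212 ] [ 0.551  -0.2717  0.2   ] 15.977261801502738
start btn (array([ 0.6475, -0.0614,  0.0813]), np.float64(4.022154953118066))
```

```bash
python3 - <<'E'
from h import *
np.set_printoptions(suppress=True,precision=1)
for c in([.528,.270],[.529,.273]):
  for th in(-10,0,10,20,30):
    t=np.radians(th);y=np.array([-np.sin(t),np.cos(t)])
    X=[[*(c+y*r),z] for r,z in((.04,.132),(.04,.081),(0,.132),(.0,.078))]
    print(th,proj("scene",X).ravel(),proj("top",X).ravel())
E
```

```text
-10 [383.3 273.2 378.4 290.6 366.9 263.4 362.4 281.5] [109.5 184.7 114.6 187.9 123.8 187.5 128.6 190.8]
0 [384.9 271.5 379.9 288.9 366.9 263.4 362.4 281.5] [109.2 187.2 114.2 190.3 123.8 187.5 128.6 190.8]
10 [385.8 269.7 380.8 287.  366.9 263.4 362.4 281.5] [109.2 189.7 114.3 192.7 123.8 187.5 128.6 190.8]
20 [386.1 267.7 381.2 284.9 366.9 263.4 362.4 281.5] [109.7 192.2 114.8 195.1 123.8 187.5 128.6 190.8]
30 [385.9 265.5 381.  282.8 366.9 263.4 362.4 281.5] [110.7 194.5 115.7 197.3 123.8 187.5 128.6 190.8]
-10 [384.6 274.  379.5 291.5 368.  264.2 363.5 282.4] [108.5 184.3 113.5 187.5 122.7 187.1 127.5 190.4]
0 [386.1 272.4 381.  289.8 368.  264.2 363.5 282.4] [108.1 186.8 113.2 189.9 122.7 187.1 127.5 190.4]
10 [387.  270.6 382.  287.9 368.  264.2 363.5 282.4] [108.1 189.3 113.2 192.3 122.7 187.1 127.5 190.4]
20 [387.3 268.5 382.3 285.8 368.  264.2 363.5 282.4] [108.6 191.8 113.7 194.7 122.7 187.1 127.5 190.4]
30 [387.1 266.4 382.1 283.6 368.  264.2 363.5 282.4] [109.6 194.1 114.6 196.9 122.7 187.1 127.5 190.4]
```

```bash
cat >> h.py <<'E'
def go(x,y,z,yaw=None):
    s=manip.get_state();psi=s["eef_rot"][2];p=s["position"];a=np.radians(psi if yaw is None else yaw)
    d=(np.array([x,y,z])-p)*1e3
    print("t",round(s["time"],2),"pos",p.round(4),"rpy",s["eef_rot"].round(2),"w",round(s["grip_width"],3),"ff",s["finger_force"],"F",s["ft_force"].round(1))
    print("shift",np.round([d[0]*np.cos(a)+d[1]*np.sin(a),d[0]*np.sin(a)-d[1]*np.cos(a),-d[2]],1),"turn",None if yaw is None else round(np.radians((psi-yaw+180)%360-180),3))
E
python3 -m pendant '1 0 0 0 0.147;1 0 0 0 0.147;1 0 0 0 0.147;1 0 0 0 0.147;1 0 0 0 0.147'
python3 -m pendant '1 0 0 0 0.147;1 -29 21 0 0;1 -29 21 0 0;1 -29 21 0 0;1 -29 21 0 0'
python3 -m pendant '1 -29 21 0 0;1 -29 21 0 0;1 -29 21 0 0;1 -29 21 0 0;1 -29 21 0 0'
python3 -m pendant '1 -29 21 0 0;1 0 0 0 0;1 0 0 0 0'
python3 - <<'E'
from h import *
go(.529,.271,.095,102.5)
cv2.imwrite("pics/t1.png",cv2.resize(manip.camera("top")[150:240,70:190,::-1],None,fx=5,fy=5,interpolation=cv2.INTER_CUBIC))
for n,u in (("green1",(278,256)),("green2",(358,285)),("orange",(137,255))): print(n,onz("top",u,.22).round(3))
E
```

```text
time: 0.6
position: [0.2601, 0.5125, 0.2382]
eef_rot: [-180.0, 0.0, 110.6]
ft_force: [1.0, 0.4, -0.3]
grip_width: 0.997
finger_force: 0.0
time: 1.1
position: [0.368, 0.4167, 0.2383]
eef_rot: [-180.0, 0.0, 102.6]
ft_force: [0.1, -0.5, 0.2]
grip_width: 1.0
finger_force: 0.0
time: 1.6
position: [0.5022, 0.2978, 0.2383]
eef_rot: [-180.0, 0.0, 102.5]
ft_force: [-0.2, -0.6, -0.9]
grip_width: 0.996
finger_force: 0.0
time: 1.9
position: [0.5283, 0.2747, 0.238]
eef_rot: [-179.9, -0.0, 102.4]
ft_force: [-0.2, 0.3, -0.3]
grip_width: 1.001
finger_force: 0.0
t 1.9 pos [0.5283 0.2747 0.238 ] rpy [-1.7992e+02 -1.0000e-02  1.0245e+02] w 1.001 ff 0.0 F [-0.2  0.3 -0.3]
shift [-3.70e+00 -1.00e-01  1.43e+02] turn -0.001
green1 [ 0.347 -0.149  0.22 ]
green2 [ 0.279 -0.349  0.22 ]
orange [0.343 0.204 0.22 ]
```

```bash

python3 -m pendant '1 -2 0 30 0;1 -2 0 30 0;1 0 0 30 0;1 0 0 25 0;1 0 0 18 0' >/dev/null
python3 -m pendant '1 0 0 10 0;-1 0 0 0 0;-1 0 0 0 0;-1 0 0 0 0;-1 0 0 0 0' >/dev/null
python3 -m pendant '-1 0 0 0 0;-1 0 0 0 0;-1 0 0 0 0;-1 0 0 0 0;-1 0 0 0 0'
```

```text
time: 3.45
position: [0.5292, 0.2713, 0.0957]
eef_rot: [180.0, 0.0, 102.5]
ft_force: [0.2, 0.0, -0.6]
grip_width: 0.206
finger_force: 0.7
```

```bash

python3 -m pendant '-1 0 0 0 0;-1 0 0 0 0;-1 0 0 0 0'
python3 -m pendant '-1 0 0 -5 0;-1 0 0 -8 0;-1 0 0 -10 0;-1 0 0 -10 0;-1 0 0 -8 0' 
python3 - <<'E'
from h import *
go(.529,.271,.136,102.5)
cv2.imwrite("pics/s2.png",cv2.resize(manip.camera("scene")[210:330,310:450,::-1],None,fx=5,fy=5,interpolation=cv2.INTER_CUBIC))
E
```

```text
time: 3.75
position: [0.5294, 0.2714, 0.0958]
eef_rot: [180.0, -0.0, 102.5]
ft_force: [1.8, 0.7, 0.6]
grip_width: 0.181
finger_force: 30.0
time: 4.25
position: [0.5293, 0.2714, 0.1382]
eef_rot: [180.0, 0.0, 102.6]
ft_force: [0.1, 0.4, -0.7]
grip_width: 0.176
finger_force: 30.0
t 4.25 pos [0.5293 0.2714 0.1382] rpy [179.96   0.   102.55] w 0.176 ff 29.99884821474552 F [ 0.1  0.4 -0.7]
shift [-0.4 -0.4  2.2] turn 0.001
```

View pics/s2.png

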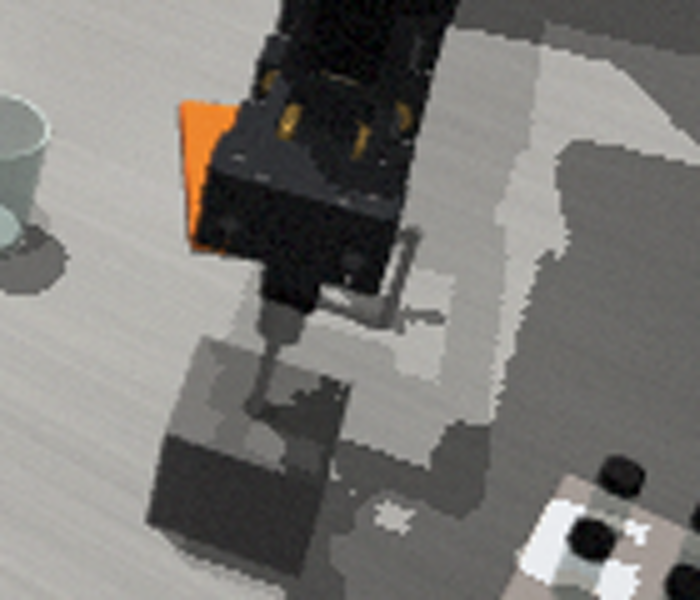

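The stylus is gripped and lifted, with its tip still about 7 mm deep in the stand's hole. I'll now tilt it in the pads by swinging the hand around the tip.

```bash

python3 -m pendant '-1 -5 0 1.5 0;-1 -5 0 0.5 0;-1 -6 0 1 0' | sed -n '2p;4p'
python3 -m pendant '-1 -6 0 2 0;-1 -4 0 1.3 0;-1 -4 0 1.4 0;-1 -4 0 1.6 0'| sed -n '2p;4p'
python3 -m pendant '-1 -4 0 1.6 0;-1 -4 0 1.6 0;-1 -4 0 1.8 0;-1 -4 0 2 0'| sed -n '2p;4p'
python3 -m pendant '-1 -4 0 2.3 0;-1 -4 0 2.6 0;-1 -4 0 2.8 0;-1 -4 0 3 0;-1 0 0 0 0'
python3 -m pendant '-1 0 0 -10 0;-1 0 0 -20 0;-1 0 0 -30 0;-1 0 0 0 0;-1 0 0 0 0'
python3 - <<'E'
from h import *
im=manip.camera("scene")[150:330,290:470,::-1]
im2=manip.camera("top")[140:260,80:200,::-1]
cv2.imwrite("pics/s3.png",np.hstack([cv2.resize(im,(450,450),interpolation=cv2.INTER_CUBIC),cv2.resize(im2,(350,350),interpolation=cv2.INTER_CUBIC)[:450] if 0 else cv2.copyMakeBorder(cv2.resize(im2,(350,350)),0,100,0,0,0)]))
go(.5,.2,.2)
E
```

```text
position: [0.5334, 0.2558, 0.1341]
ft_force: [2.3, 3.4, 3.0]
position: [0.537, 0.2378, 0.1275]
ft_force: [4.1, 3.3, 3.6]
position: [0.54, 0.2224, 0.1201]
ft_force: [3.7, 2.1, 1.4]
time: 5.9
position: [0.543, 0.2064, 0.1088]
eef_rot: [-179.9, -0.0, 102.5]
ft_force: [4.2, 3.7, 1.2]
grip_width: 0.177
finger_force: 30.0
time: 6.4
position: [0.5424, 0.2064, 0.1689]
eef_rot: [-179.9, 0.0, 102.6]
ft_force: [0.1, 0.1, -0.6]
grip_width: 0.179
finger_force: 30.0
t 6.5 pos [0.5418 0.2064 0.1677] rpy [-1.7975e+02  2.0000e-02  1.0256e+02] w 0.18 ff 29.999391271594504 F [-0.3 -0.  -1.1]
shift [  2.9 -42.2 -32.3] turn None
```

View pics/s3.png

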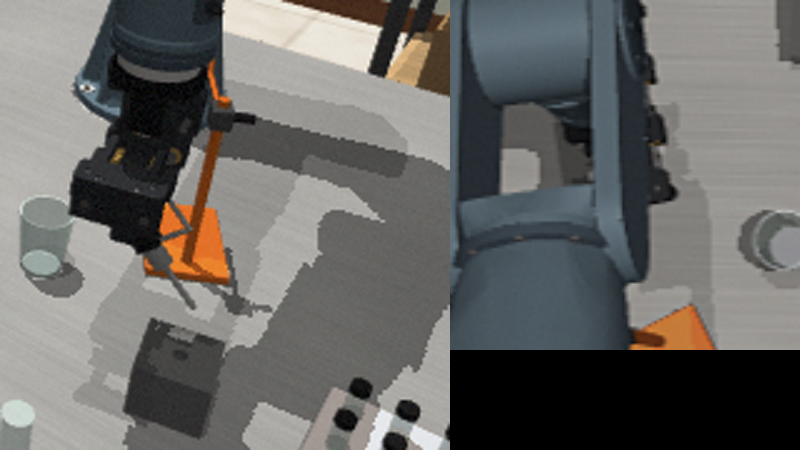

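Stylus tilted: its tip shows at crop (195,306), i.e. scene (368,272.4), and the shank's top at about (356,255). I'll intersect these rays with the stylus's plane.

```bash
cat >> h.py <<'E'
def tip(uv):
    s=manip.get_state();a=np.radians(s["eef_rot"][2]);p=s["position"]+[0,0,.019]
    ny=np.array([np.sin(a),-np.cos(a),0]);nx=np.array([np.cos(a),np.sin(a),0])
    c,d=ray("scene",uv);X=c+d*(ny@(p-c))/(ny@d);r=X-p
    return X.round(4),"along x",round(r@nx*1e3,1),"z",round(r[2]*1e3,1),"len",round(np.linalg.norm(r)*1e3,1),"tilt",round(np.degrees(np.arctan2(r@nx,-r[2])),1)
E
python3 - <<'E'
from h import *
im=manip.camera("scene");g=im[250:285,345:385].astype(int).sum(2)
cv2.imwrite("pics/s4.png",cv2.resize(im[240:285,340:385,::-1],None,fx=12,fy=12,interpolation=cv2.INTER_NEAREST))
for u in[(368,272.4),(367.5,272.8),(356,255)]:print(tip(u))
E
```

```text
(array([0.5263, 0.2765, 0.1083]), 'along x', np.float64(71.7), 'z', np.float64(-78.3), 'len', np.float64(106.2), 'tilt', np.float64(42.5))
(array([0.5265, 0.2757, 0.1068]), 'along x', np.float64(70.9), 'z', np.float64(-79.8), 'len', np.float64(106.8), 'tilt', np.float64(41.6))
(array([0.5334, 0.2446, 0.1453]), 'along x', np.float64(39.0), 'z', np.float64(-41.3), 'len', np.float64(56.8), 'tilt', np.float64(43.4))
```

View pics/s4.png

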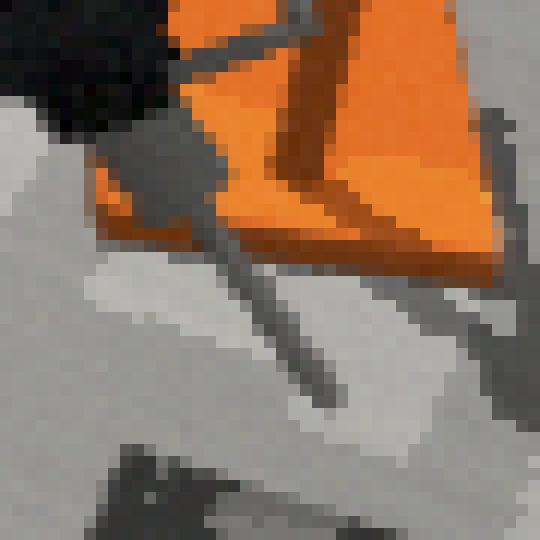

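Tip offset is now known: +71 mm in tool x and -61 mm in z from the TCP, with the tilt at about 42°. I'll raise the hand and turn it to the console heading.

```bash

python3 -m pendant '-1 0 0 -20 0;-1 0 0 -30 0;-1 0 0 -30 0.1;-1 0 0 0 0.145;-1 0 0 0 0.145' >/dev/null
python3 -m pendant '-1 0 0 0 0.145;-1 0 0 0 0.145;-1 0 0 0 0.145;-1 0 0 0 0.145;-1 0 0 0 0.145' >/dev/null
python3 -m pendant '-1 0 0 0 0.145;-1 0 0 0 0.145;-1 0 0 0 0.145;-1 0 0 0 0.145;-1 0 0 0 0.145'  >/dev/null
python3 -m pendant '-1 0 0 0 0.089;-1 0 0 0 0'>/dev/null
python3 - <<'E'
from h import *
go(.5809,.0405,.1504,-8)
E
```

```text
t 8.25 pos [0.5427 0.2067 0.2481] rpy [ 1.7993e+02  1.7000e-01 -8.0100e+00] w 0.18 ff 30.00028836017009 F [ 0.5  0.2 -0.8]
shift [ 61.  159.3  97.7] turn -0.0
```

```bash

python3 -m pendant '-1 6 16 0 0;-1 12 32 0 0;-1 12 32 0 0;-1 12 32 0 0;-1 12 32 0 0' >/dev/null
python3 -m pendant '-1 7 15 10 0;-1 0 0 30 0;-1 0 0 30 0;-1 0 0 18 0;-1 0 0 10 0' >/dev/null
python3 -m pendant '-1 0 0 0 0;-1 0 0 0 0' >/dev/null
python3 - <<'E'
from h import *
go(.5809,.0405,.1504,-8)
a=manip.camera("scene")[215:295,200:280,::-1];b=manip.camera("top")[110:175,180:260,::-1]
cv2.imwrite("pics/a.png",a);cv2.imwrite("pics/b.png",b)
A=cv2.resize(a,(400,400),interpolation=cv2.INTER_CUBIC);B=cv2.resize(b,(400,325),interpolation=cv2.INTER_CUBIC)
cv2.imwrite("pics/p5.png",np.hstack([A,cv2.copyMakeBorder(B,0,75,0,0,0)]))
E
```

```text
t 9.45 pos [0.5822 0.041  0.1522] rpy [-1.80e+02 -4.00e-02 -7.94e+00] w 0.176 ff 29.99939865694614 F [ 0.5 -0.9  0. ]
shift [-1.3  0.7  1.8] turn 0.001
```

View pics/p5.png

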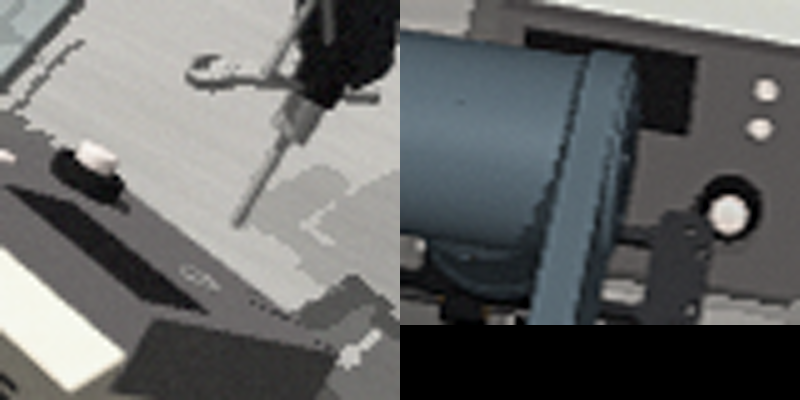

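```bash
python3 - <<'E'
from h import *
np.set_printoptions(suppress=True,precision=4)
s=manip.get_state();p=s["position"];c=np.array([np.cos(np.radians(-8)),np.sin(np.radians(-8)),0]);z=np.array([0,0,1])
for u in((247.6,260),(247.3,260.3),(259,236)):print(tip(u))
T=p+.071*c-.0608*z;print("model tip",T,proj("scene",T))
R=np.array([.6703,.0279,.0666]);n=-.6428*c+.766*z
for k in(0,.03,.08):print(k,proj("scene",R+k*n))
g=p+.019*z;e=(T-g)/np.linalg.norm(T-g)
for k in(-.05,0,.03):print("stylus",k,proj("scene",T+k*e))
v=np.array([.139,.990,0]);print("tip-R lateral y",(T-R)@v,"x",(T-R)@c,"z",(T-R)[2])
E
```

```text
(array([0.6472, 0.032 , 0.0876]), 'along x', np.float64(65.0), 'z', np.float64(-84.5), 'len', np.float64(106.6), 'tilt', np.float64(37.6))
(array([0.6481, 0.0319, 0.0872]), 'along x', np.float64(66.0), 'z', np.float64(-84.8), 'len', np.float64(107.5), 'tilt', np.float64(37.9))
(array([0.6119, 0.0369, 0.1409]), 'along x', np.float64(29.4), 'z', np.float64(-31.2), 'len', np.float64(42.9), 'tilt', np.float64(43.3))
model tip [0.6531 0.0311 0.0923] [[245.7587 259.5972]]
0 [[239.9662 271.0075]]
0.03 [[246.0729 259.9747]]
0.08 [[256.2707 241.5505]]
stylus -0.05 [[256.3141 241.2338]]
stylus 0 [[245.7587 259.5972]]
stylus 0.03 [[239.4242 270.6173]]
tip-R lateral y 0.0007846733274335031 x -0.01750533908504095 z 0.025684279981690636
```

```bash
python3 - <<'E'
import cv2
g=cv2.imread("pics/a.png",0)
print("     "," ".join("%3d"%(200+u) for u in range(44,64)))
for v in range(24,49):print(215+v,":"," ".join("%3d"%g[v,u] for u in range(44,64)))
E
```

```text
244 245 246 247 248 249 250 251 252 253 254 255 256 257 258 259 260 261 262 263
239 : 189 186 189 187 189 187 190 191 192 191 158 156 132 125  92 105  96  88  81  98
240 : 188 189 188 188 189 188 189 190 190 191 174 139 126 140 116 102  90  85  71 149
241 : 190 191 191 191 191 189 189 187 188 187 190 179 117 139 126  95  91  78 125 192
242 : 190 191 192 192 191 190 189 191 188 187 189 160  93 108 107  91  80  98 186 192
243 : 189 188 191 192 190 192 191 193 190 190 189 116  91  83 128 116  78 152 190 190
244 : 186 189 188 189 190 192 191 192 193 190 165  97  83 129 183 189 161 191 195 193
245 : 186 187 186 189 189 189 186 193 190 161 168 119 104 185 191 190 191 189 192 193
246 : 191 190 187 186 185 188 187 188 192 162 142 100 153 190 190 189 188 189 191 192
247 : 189 192 191 188 184 186 188 188 178 155 118 104 185 191 190 194 191 189 190 190
248 : 192 191 193 194 188 189 186 185 165 140  92 149 189 193 190 191 192 194 169 159
249 : 190 190 191 190 194 190 188 163 151 107 125 182 189 190 191 191 166 165 165 167
250 : 189 189 190 193 189 187 158 164 130 106 182 185 187 186 186 164 164 
[... 429 characters left out ...]
 160 160 158
256 : 192 189 193 162 143  97 136 161 165 164 163 161 164 162 162 162 160 163 163 161
257 : 188 192 178 152 118  96 156 159 161 163 162 163 162 161 160 161 163 160 159 186
258 : 188 185 164 137  86 129 164 163 162 159 163 162 163 165 161 160 159 162 189 185
259 : 191 189 148 103 111 159 161 161 164 163 161 162 160 162 163 162 186 185 189 188
260 : 192 188 166 131 158 164 190 164 162 167 164 160 160 161 163 163 187 188 186 162
261 : 190 193 192 190 187 188 189 191 168 160 163 164 166 163 159 159 162 162 186 190
262 : 186 189 190 191 191 189 190 189 188 190 193 163 160 163 163 160 162 158 159 186
263 : 186 189 189 190 187 190 186 189 189 189 193 187 167 161 160 164 162 160 160 159
```

```bash
python3 - <<'E'
import cv2
for n,u0,u1,v0,v1 in(("scene",232,249,264,279),("top",208,224,139,152)):
    g=cv2.imread(f"pics/{n}0.png",0)
    print(n," ".join("%3d"%u for u in range(u0,u1)))
    for v in range(v0,v1):print(v,":"," ".join("%3d"%g[v,u] for u in range(u0,u1)))
E
```

```text
scene 232 233 234 235 236 237 238 239 240 241 242 243 244 245 246 247 248
264 :  93  90  89  90  93  91  93  92 127 167 163 166 167 166 163 161 164
265 :  91  93  91  88  91  88  94  90  90 103 163 167 167 167 169 165 164
266 :  90  91  91  90  90  91  90  90  93  87 111 145 166 166 168 168 167
267 :  90  92  90  91  92  93  92  92  94  88  89  94 125 165 168 167 168
268 :  91  91  90  92 111 102 108  90  90  92  91  91  91 129 162 168 169
269 :  69  90  89  90 120  92  88 113 101  89  91  91  91  91 106 142 164
270 :  25  72  87  94  92 125 131  95 114 139  94  93  87  91  91  91 142
271 :  24  27  53  89  89  90  94 114 115 101 132  99  91  90  93  89  92
272 :  23  16  22  57  87  91  91  92  89 101 118 124  94  92  92  93  91
273 :  26  24  22  19  36  68  90  90  91  93  83  90  90  91  91  91  89
274 :  21  22  23  28  23  23  71  85  94  90  91  92  91  88  87  91  91
275 :  27  20  25  24  26  23  23  57  91  90  92  90  88  90  89  92  90
276 :  91  73  72  39  36  27  27  24  56  90  89  88  90  92  92  90  89
277 :  90  90  95  93  89  91  71  73  38  53  85  89  89  90  8
[... 361 characters left out ...]

142 :  77  77  76  77  72  95 126 127 136 131  72  75  76  76  75  76
143 :  78  78  75  73 109 119  35  33  30  90 118  73  74  76  78  76
144 :  76  76  77  74  81  83  28   0   0  10  80 107  74  76  77  77
145 :  77  75  76  73  69  77  60  56  45  30 106 128  74  77  78  76
146 :  78  78  76  75 102 114  73  69  60  52  76  98  75  76  78  75
147 :  78  76  76  77  70 109 130  70  71  99 120  59  77  77  76  77
148 :  78  75  76  77  75  69  87 118 115  86  77  75  78  76  76  77
149 :  78  76  76  75  79  75  73  79  78  74  78  76  77  78  77  75
150 :  76  78  76  77  76  76  77  75  75  76  78  77  76  75  76  77
151 :  77  79  76  78  76  78  79  75  76  76  77  76  77  78  76  77
```

```bash
python3 - <<'E'
from h import *
np.set_printoptions(suppress=True,precision=4)
R,e=tri((239.6,270.2),(215.5,145));print(R,e)
s=manip.get_state();p=s["position"];c=np.array([np.cos(np.radians(-8)),np.sin(np.radians(-8)),0]);z=np.array([0,0,1]);v=np.cross(z,c);n=-.6428*c+.766*z;u=np.cross(v,n)
for along,h in((.071,.0608),(.0695,.062)):
  T=p+along*c-h*z;d=(T-R)*1e3;print("tip-R: upslope",d@u,"left",d@v,"normal",d@n, proj("scene",T))
# observed tip: intersect obs ray with plane at known normal dist
cc,d=ray("scene",(246.9,260.1))
for k in(.028,.031,.034):
  X=cc+d*((R+k*n-cc)@n)/(d@n);q=(X-R)*1e3;print("obs at",k,"upslope",q@u,"left",q@v)
E
```

```text
[0.6702 0.0273 0.0686] 0.9576141579814951
tip-R: upslope 1.8513166934936258 left 1.4341273743227179 normal 29.367339540016047 [[245.7587 259.5972]]
tip-R: upslope -0.06904330650635337 left 1.4341273743227165 normal 29.41233954001602 [[246.2188 259.7042]]
obs at 0.028 upslope -7.877171206533088 left -1.5458943975211634
obs at 0.031 upslope 6.678310098469343 left 8.172464318098587
obs at 0.034 upslope 21.23379140347245 left 17.890823033718686
```

```bash

python3 -m pendant '-1 0 2 0 0;-1 4 0 5 0;-1 4.5 0 5 0;-1 4.2 0 5 0;-1 3.9 0 5 0' >/dev/null
python3 -m pendant '-1 0 0 0 0;-1 0 0 0 0' | grep -E "pos|force"
python3 -m pendant '-1 1.3 0 1.5 0;-1 1.3 0 1.5 0;-1 1.3 0 1.5 0;-1 0 0 0 0'| grep -E "pos|force"
python3 - <<'E'
from h import *
a=manip.camera("scene")[230:290,215:275,::-1]
cv2.imwrite("pics/p6.png",cv2.resize(a,(600,600),interpolation=cv2.INTER_CUBIC))
g=a.max(2)
E
```

```text
position: [0.5979, 0.0367, 0.1312]
ft_force: [-0.0, -0.2, -0.8]
finger_force: 30.0
position: [0.6022, 0.0362, 0.1272]
ft_force: [0.8, -0.3, -0.3]
finger_force: 30.0
```

View pics/p6.png

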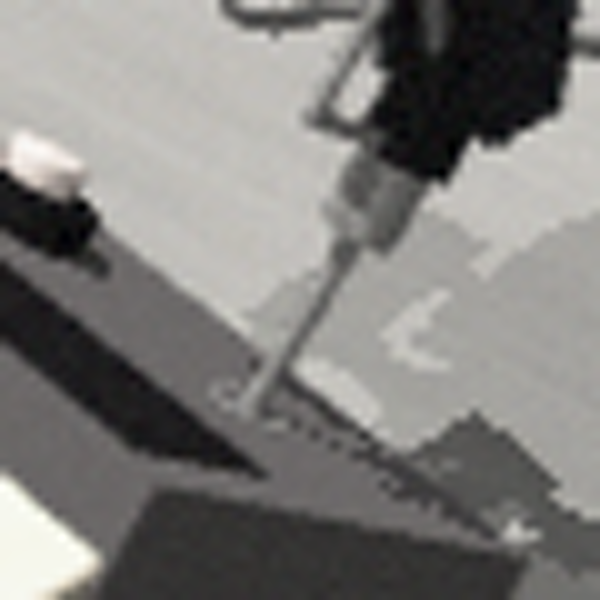

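The tip is at about scene (240,270.5), centred on the recess rim with no contact force. I'll push in along the recess axis.

```bash

python3 -m pendant '-1 1.3 0 1.5 0;-1 1.3 0 1.5 0;-1 0 0 0 0'| grep -E "pos|ft_f"
python3 -m pendant '-1 1.3 0 1.5 0;-1 1.3 0 1.5 0;-1 0 0 0 0'| grep -E "pos|ft_f"
```

```text
position: [0.6047, 0.0358, 0.1241]
ft_force: [1.4, 1.5, 0.1]
position: [0.6073, 0.0354, 0.121]
ft_force: [1.6, 0.0, 0.0]
```

```bash

python3 -m pendant '-1 1.3 0 1.5 0;-1 0 0 0 0'| grep -E "pos|ft_f"
python3 -m pendant '-1 1.3 0 1.5 0;-1 0 0 0 0'| grep -E "pos|ft_f"
```

```text
position: [0.6085, 0.0353, 0.1196]
ft_force: [1.0, 0.7, -0.0]
position: [0.6097, 0.0351, 0.1182]
ft_force: [0.7, 0.5, 2.1]
```

```bash

python3 -m pendant '-1 0.65 0 0.75 0;-1 0 0 0 0'| grep -E "pos|ft_f"
python3 -m pendant '-1 0.65 0 0.75 0;-1 0 0 0 0'| grep -E "pos|ft_f"
```

```text
position: [0.6102, 0.0351, 0.1176]
ft_force: [-0.0, 0.6, 2.8]
position: [0.6108, 0.035, 0.1168]
ft_force: [-1.9, 1.1, 3.5]
```

```bash

for i in 1; do
python3 -m pendant '-1 0.65 0 0.75 0;-1 0 0 0 0'| grep -E "pos|ft_f"
python3 -m pendant '-1 0.65 0 0.75 0;-1 0 0 0 0'| grep -E "pos|ft_f"
done
```

```text
position: [0.6115, 0.0349, 0.116]
ft_force: [-2.3, 1.3, 4.4]
position: [0.612, 0.0347, 0.1154]
ft_force: [-3.3, 0.9, 6.1]
```

```bash

python3 -m pendant '-1 0.65 0 0.75 0;-1 0 0 0 0'| grep -E "pos|ft_f"
python3 -m pendant '-1 0.65 0 0.75 0;-1 0 0 0 0'| grep -E "pos|ft_f"
```

```text
position: [0.6121, 0.0347, 0.1151]
ft_force: [-6.7, 1.7, 11.2]
position: [0.6121, 0.0346, 0.1147]
ft_force: [-11.3, 2.3, 15.9]
```

```bash

python3 -m pendant '-1 0 0 0 0;-1 0 0 0 0;-1 0 0 0 0;-1 0 0 0 0;-1 0 0 0 0'| grep -E "pos|ft_f"
python3 -m pendant '-1 0 0 0 0;-1 0 0 0 0;-1 0 0 0 0;-1 0 0 0 0;-1 0 0 0 0'| grep -E "time|pos|ft_f"
python3 -m pendant '-1 0 0 0 0;-1 -2 0 -2.3 0;-1 -3.9 0 -4.6 0;-1 -3.9 0 -4.6 0;-1 -3.9 0 -4.6 0'| grep -E "time|pos|ft_f"
python3 -m pendant '-1 -6 0 -7.5 0;-1 -10 0 -12 0;-1 -13 0 -15 0;-1 0 0 0 0'| grep -E "time|pos|ft_f"
python3 - <<'E'
from h import *
g=manip.camera("scene");cv2.imwrite("pics/s7.png",g[:,:,::-1]);go(0,0,.2)
g=cv2.cvtColor(g,7);p=manip.get_state()["position"];a=np.radians(-8)
T=p+.0695*np.array([np.cos(a),np.sin(a),0])-[0,0,.062];u,v=proj("scene",T)[0].astype(int);print(u,v)
for y in range(v-14,v+6):print(y," ".join("%3d"%g[y,x] for x in range(u-6,u+16)))
print(u-6)
E
```

```text
position: [0.6121, 0.0346, 0.1147]
ft_force: [-10.4, 1.1, 14.8]
time: 13.9
position: [0.6121, 0.0346, 0.1147]
ft_force: [-10.6, 0.4, 14.8]
time: 14.4
position: [0.5993, 0.0365, 0.1297]
ft_force: [-0.3, 0.3, -0.5]
time: 14.8
position: [0.5709, 0.0407, 0.1664]
ft_force: [0.9, 0.3, -1.1]
t 14.85 pos [0.5713 0.0406 0.1655] rpy [ 1.80e+02 -1.20e-01 -7.97e+00] w 0.177 ff 29.9998752216743 F [ 0.6  0.  -1.2]
shift [-560.1  119.3  -34.5] turn None
249 253
239 190 190 188 188 187 187 189 188 188 190 192 189 189 165 146 100 159 190 190 191 193 191
240 190 189 190 187 188 189 189 188 191 190 191 190 180 155 123 104 187 192 198 197 193 192
241 190 192 191 193 192 191 191 187 188 188 188 189 167 141  90 150 187 190 192 195 199 194
242 189 190 191 192 191 187 189 190 188 187 186 160 152 110 126 188 192 192 192 191 192 196
243 188 189 188 191 191 189 193 193 191 189 188 169 134 109 184 192 190 195 195 192 191 192
244 184 187 188 186 187 193 190 188 188 191 164 145  98 153 188 188 189 190 190 195 191 191
245 186 186 186 187 187 186 191 193 195 180 155 122 102 183 190 190 191 190 191 191 193 195
246 1
[... 494 characters left out ...]
 150 186 187 185 162 160 161 162 165 159 163 163 164
252 191 190 196 191 190 190 143 107 124 182 189 167 161 163 160 161 162 161 162 163 163 164
253 190 188 191 188 193 192 163 129 183 165 164 161 164 160 161 161 157 159 160 160 162 160
254 190 189 190 188 190 192 190 192 165 161 162 164 163 161 165 161 163 162 158 157 160 162
255 191 189 191 190 191 188 188 190 165 163 162 165 161 160 161 159 164 160 160 161 158 159
256 192 190 189 191 191 190 189 167 162 164 165 165 165 161 162 161 162 160 162 159 159 180
257 186 190 191 188 187 191 190 166 164 160 164 161 168 161 161 162 162 164 162 159 185 185
258 186 190 187 190 193 190 189 189 188 188 184 164 163 163 166 160 159 159 161 160 160 182
243
```

The button was held fully in for over 1.2 s, and the stylus hasn't shifted in the grip. Now I'll refine the hook arm line from the stored pixels.

```bash
python3 - <<'E'
import cv2
g=cv2.imread("pics/top0.png",0)
print("    "," ".join("%3d"%u for u in range(318,342)))
for v in range(166,211,2):print(v,":"," ".join("%3d"%g[v,u] for u in range(318,342)))
g=cv2.imread("pics/scene0.png",0)
print("    "," ".join("%3d"%u for u in range(184,206)))
for v in range(150,172):print(v,":"," ".join("%3d"%g[v,u] for u in range(184,206)))
E
```

```text
318 319 320 321 322 323 324 325 326 327 328 329 330 331 332 333 334 335 336 337 338 339 340 341
166 : 138 138 140 142 143 143 145 146 145 141 138 136 136 137 137 136 136 135 136 136 138 137 136 137
168 : 145 125  83  81  54  59  62  62  64 107 141 137 135 135 132 131 132 133 133 134 135 134 133 134
170 :  87  21  61  55  37 102 153 145 106  63 108 142 138 139 136 138 137 138 137 140 137 138 137 136
172 :  91   7  50  59  66 136 171 181 155  66 100 144 138 136 134 133 133 136 133 135 134 135 132 134
174 :  48  36  29  64  69  54  54  64  67  65  75 112 141 137 135 136 134 134 133 132 133 132 135 133
176 :  38  12   7  40  72  78  69  63  61  32  60 119 137 133 134 134 134 134 132 134 136 135 134 132
178 :  38  34  16   9  10  16  92 149 149 136 144 140 138 137 137 139 138 137 136 135 135 134 135 136
180 :  37  38  79 127 137 136 110 112 142 121 138 136 137 136 135 135 136 135 136 134 136 136 136 138
182 :  48  99 138 133 132 133 111  83 125 134 127 139 139 138 138 137 136 136 138 137 136 135 136 137
184 : 128 138 133 130 130 132 134 118 118 141 112 108 136 134 135 133 135 134 132 133 
[... 2802 characters left out ...]
66 170 165 166 163 162 160 165 164 167 163
165 :  65  93 140 130 165 150 101  85 161 168 169 168 168 167 170 166 164 167 164 163 162 163
166 :  61  73  81  67  88  75 110 166 170 165 165 165 164 170 169 167 168 165 164 164 163 164
167 :  51  45  61  39  42 102 162 169 168 168 165 167 168 167 167 168 168 166 169 169 165 164
168 :  75  59  37  34  62 159 168 166 164 167 168 165 165 166 166 166 167 167 168 166 166 166
169 :  48  34  31  27  60 160 169 167 168 167 166 167 168 165 165 164 169 164 163 165 167 166
170 :  24  30  22  36  34  69  63 125 131 162 165 166 167 166 165 169 167 165 166 165 165 166
171 :  28  26  14  15  25  19  33  38  38  21  85 163 164 165 167 166 165 169 164 167 167 165
```

```bash
python3 - <<'E'
from h import *
np.set_printoptions(suppress=True,precision=4)
a,b=onz("top",(325.4,180),.2),onz("top",(332,202),.2);d=b-a
print("top line",a,b,np.degrees(np.arctan2(-d[1],-d[0])))
# vertical plane through the top-view ray line, intersect scene rays
for s,t in(((192,164),None),((195.7,161.1),None),((199,158.2),None),((200.3,153),None)):
    c,r=ray("scene",s); c0,_=ray("top",(0,0)); n=np.cross(a-c0,b-c0); print("scene pt",c+r*(n@(c0-c))/(n@r))
print("rod top",onz("top",(324.5,171.7),.22))
yaw=np.radians(16.3); rod=onz("top",(324.5,171.7),.22)
E
```

```text
top line [ 0.5476 -0.2719  0.2   ] [ 0.4898 -0.2889  0.2   ] 16.34745137301699
scene pt [ 0.5229 -0.2801  0.1958]
scene pt [ 0.5023 -0.2861  0.1958]
scene pt [ 0.4836 -0.2913  0.1971]
scene pt [ 0.479  -0.2892  0.2132]
rod top [ 0.5655 -0.2665  0.22  ]
```

```bash

python3 -m pendant '-1 0 0 -30 0;-1 0 0 -40 0.14;-1 0 0 -40 0.143;-1 0 0 -25 0.144;-1 0 0 0 0.144' >/dev/null
python3 -m pendant '-1 0 0 0 0.144;-1 0 0 0 0.144;-1 0 0 0 0.144;-1 0 0 0 0.144;-1 0 0 0 0'>/dev/null
python3 -c "
from h import *
go(.4331,-.2762,.30,-73.7)"
```

```text
t 15.85 pos [0.5712 0.0404 0.2984] rpy [ 1.7994e+02  3.0000e-02 -7.3780e+01] w 0.177 ff 30.0011933392625 F [-0.9 -0.2 -0.9]
shift [265.1 221.4  -1.6] turn -0.001
```

```bash

python3 -m pendant '-1 15 12 0 0;-1 30 25 0 0;-1 30 25 0 0;-1 30 25 0 0;-1 30 25 0 0' >/dev/null
python3 -m pendant '-1 30 25 0 0;-1 30 25 0 0;-1 30 25 0 0;-1 25 21 0 0;-1 15 13 0 0'>/dev/null
python3 -m pendant '-1 0 0 0 0;-1 0 0 30 0;-1 0 0 30 0;-1 0 0 30 0;-1 0 0 20 0'>/dev/null
python3 -m pendant '-1 0 0 8 0;-1 0 0 0 0;-1 0 0 0 0'>/dev/null
python3 - <<'E'
from h import *
go(.4331,-.2762,.180,-73.7)
a=manip.camera("scene")[110:230,150:270,::-1];b=manip.camera("top")[150:240,280:380,::-1]
A=cv2.resize(a,(480,480),interpolation=cv2.INTER_CUBIC);B=cv2.resize(b,(320,288),interpolation=cv2.INTER_CUBIC)
cv2.imwrite("pics/a8.png",a)
cv2.imwrite("pics/p8.png",np.hstack([A,cv2.copyMakeBorder(B,0,192,0,0,0)]))
E
```

```text
t 17.65 pos [ 0.4342 -0.276   0.1823] rpy [-1.7996e+02 -7.0000e-02 -7.3620e+01] w 0.178 ff 29.999804694050454 F [ 0.3 -0.3 -0. ]
shift [-0.1  1.1  2.3] turn 0.001
```

View pics/p8.png

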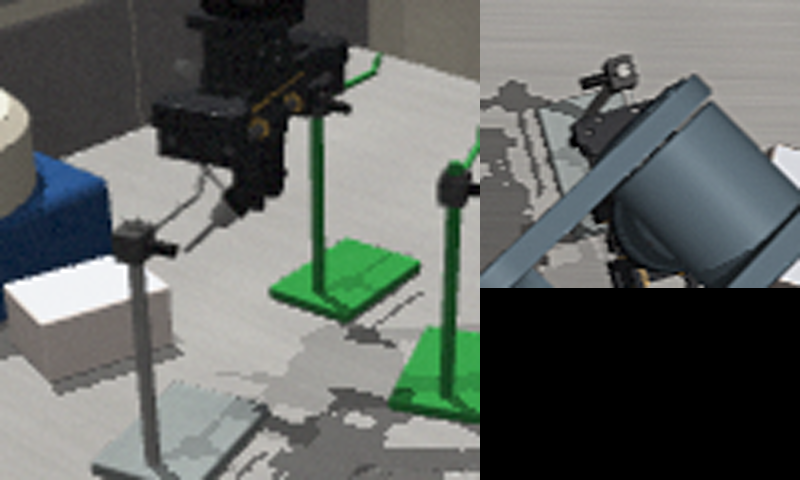

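The view shows the loop just short of the hook's free end, near crop (205,170), with the arm clear of the green stands. I'll thread it along the arm in small steps, watching the force.

```bash

python3 -m pendant '-1 0 0 2 0;-1 0 -8 0 0;-1 0 -8 0 0;-1 0 0 0 0' | grep -E "pos|ft_f"
python3 -m pendant '-1 0 -6 0 0;-1 0 -6 0 0;-1 0 -6 0 0;-1 0 0 0 0' | grep -E "pos|ft_f"
python3 - <<'E'
from h import *
a=manip.camera("scene");cv2.imwrite("pics/s9.png",a[:,:,::-1]);g=cv2.cvtColor(a,7)
print("    "," ".join("%3d"%u for u in range(186,214)))
for v in range(145,176):print(v,":"," ".join("%3d"%g[v,u] for u in range(186,214)))
s=manip.get_state();q=s["position"]+[0,0,.019];y=np.radians(s["eef_rot"][2]);tx=np.array([np.cos(y),np.sin(y),0])
print(proj("scene",[q+tx*x+[0,0,h] for x,h in((.0296,-.019),(.0524,.0005),(.0191,.039),(.0133,0))]).round(1))
E
```

```text
position: [0.4499, -0.2712, 0.1796]
ft_force: [-1.2, -0.1, -0.9]
position: [0.4668, -0.2661, 0.1793]
ft_force: [0.4, -0.6, -0.9]
     186 187 188 189 190 191 192 193 194 195 196 197 198 199 200 201 202 203 204 205 206 207 208 209 210 211 212 213
145 :  23  18  20  24  18  19  24  22  23  12  12  24  28  23  20  26  15  17  21  22  23  39  67  69  74  30  19  22
146 :  20   7  19  24  18  19  18  17  15  21  19  24  22  19  25  24  14  21  24  19  13  52  42  49  75  65  32  17
147 :  19  23  19  16  15  21  22  19  20  23  15  20  17  21  14  19  24  18  18  21  30  45  45  46  59  64  25  23
148 :  19  14  24  16  22  24  20  10  25  22  21  20  16  23   5  16  22  24  25  22  40  47  60  40  64  52  26  19
149 :  38  34  17  21  25  23  19  22  17  11  20  20  22  17  14  20  23  20  23  18  49  40  42  56  49  21  20  26
150 :  38  30  23  18  16  17  20  12  24  22  19  19  21  25  20  17  13  25  22  16  31  23  18  18  15  21  22  20
151 :  37  30  23  20  19  20  16  19  19  20  17  21  17  15  21  25  14  17  20  25  22  22   9  22  15  16  20  22
152 :  28  17  20  23  19  1
[... 2164 characters left out ...]
8  62 116 179 181 186 183 185 181 183 181 182 181
171 :  17  22  18  22  25  18  20  14  96 177 166  95  73  68  68  66 117 180 181 182 182 181 183 184 182 181 184 184
172 :  10  11  25  21  19  13  16  10  92 161  92  71 115 177 157 150 181 183 182 182 183 181 181 183 184 184 183 181
173 :  30  24  54  56  29  17  13  16 116  79  71 115 177 180 179 180 183 183 179 181 182 183 183 183 183 184 185 185
174 :  33 102 179 184 182 143 101  80  77  70 142 177 184 182 185 182 182 184 183 181 183 183 182 186 186 185 185 182
175 : 140 177 183 181 183 180 163  84  72 142 178 182 184 183 185 184 185 184 184 183 184 184 185 183 185 184 186 183
[[200.7 162.3]
 [193.7 155.2]
 [202.7 145.2]
 [205.1 157.6]]
```

The predicted loop corners match the wire pixels, and the hook's end has already entered the loop without contact. I'll keep going.

```bash

python3 -m pendant '-1 0 -6 0 0;-1 0 -6 0 0;-1 0 0 0 0' | grep -E "pos|ft_f"
python3 -m pendant '-1 0 -6 0 0;-1 0 -6 0 0;-1 0 -6 0 0;-1 0 -6 0 0;-1 0 0 0 0' | grep -E "pos|ft_f"
python3 -m pendant '-1 0 -4 0 0;-1 0 0 0 0' | grep -E "pos|ft_f"
python3 -m pendant '-1 0 0 4 0;-1 0 0 4 0;-1 0 0 0 0' | grep -E "pos|ft_f"
python3 -m pendant '-1 0 0 4 0;-1 0 0 3 0;-1 0 0 0 0' | grep -E "time|pos|ft_f"
```

```text
position: [0.4783, -0.2628, 0.1794]
ft_force: [-0.2, 0.8, 0.2]
position: [0.5014, -0.256, 0.1793]
ft_force: [-0.0, 0.2, 0.5]
position: [0.5048, -0.255, 0.1793]
ft_force: [-1.0, 0.4, -0.5]
position: [0.5039, -0.2548, 0.1703]
ft_force: [-0.4, 0.3, 0.0]
time: 20.2
position: [0.5045, -0.2553, 0.1641]
ft_force: [0.8, -0.7, 0.1]
```

```bash

python3 -m pendant '-0.5 0 0 0 0;-0.4 0 0 0 0;-0.3 0 0 0 0;-0.2 0 0 0 0;-0.1 0 0 0 0' | grep -E "pos|ft_f|grip"
for i in 1 2 3; do python3 -m pendant '-0.1 0 0 0 0;-0.1 0 0 0 0;-0.1 0 0 0 0;-0.1 0 0 0 0;-0.1 0 0 0 0' | grep -E "ft_f|grip"; done
python3 -m pendant '-0.1 0 0 -3 0;-0.1 0 0 -6 0;-0.1 0 0 -8 0;-0.1 0 0 -10 0;-0.1 0 0 -10 0' | grep -E "time|pos|ft_f|grip"
python3 - <<'E'
from h import *
a=manip.camera("scene");cv2.imwrite("pics/s10.png",a[:,:,::-1]);g=cv2.cvtColor(a,7)
print("    "," ".join("%3d"%u for u in range(174,214)))
for v in range(150,200,2):print(v,":"," ".join("%3d"%g[v,u] for u in range(174,214)))
E
```

```text
position: [0.5045, -0.2551, 0.1644]
ft_force: [-0.0, 0.1, 0.2]
grip_width: 0.445
ft_force: [-0.7, -0.8, 0.4]
grip_width: 0.45
ft_force: [-0.5, 0.4, 0.2]
grip_width: 0.45
ft_force: [0.1, -0.2, 0.8]
grip_width: 0.452
time: 22.7
position: [0.5047, -0.2553, 0.2026]
ft_force: [0.6, -0.7, 0.1]
grip_width: 0.45
     174 175 176 177 178 179 180 181 182 183 184 185 186 187 188 189 190 191 192 193 194 195 196 197 198 199 200 201 202 203 204 205 206 207 208 209 210 211 212 213
150 : 145  52  23  24  23  25  21  25  15  21  20  25  24  20  21  14  25  21  43  33  26  25  18  21  17  18  97 177 184  81  24  17  20  10  20  22  19  97 181 183
152 : 179 179 144 142  72  64  32  27  17  25  18  16  20  18  14  24  22  19  10  23  22  16  26  20  19  15  21  96 177  83  26   4  14  18  19  14  19 101 180 188
154 : 100 123 175 180 182 183 179 181 185 183 183 182 142 141  75  58  33  24  15  19  17  12  20  26  22  18  10  58 176  80  27  22  21  21  12  22  23  96 181 187
156 :  53  48 107 174 181 178 179 182 184 184 181 182 183 185 184 185 185 184 145  48  25  24  16  14  15  22  16  94 172 112  33  
[... 2820 characters left out ...]
 190 190 192 190 192 187 187 187 190
192 : 110 113 115 112 112 114 111 111 110  88  78  72  72  73 108 109 112 110 109 183 191 191 189 190 189 191 187 186 189 191 190 191 194 191 190 190 192 193 190 190
194 : 112 112 109 110 112 110 110 109 113  93  78  77  72  85 110 110 111 110 109 140 158 185 188 188 190 192 190 187 190 190 187 189 189 188 191 188 193 194 190 188
196 : 111 110 110 110 111 110 111 111 113  95  77  76  76  79 109 115 106  91  86 110 182 188 187 188 186 188 186 188 188 188 187 188 188 188 189 189 186 186 189 189
198 : 110 110 115 111 111 109 111 109 115 105  79  77  77  71 105 109 112 107 112 109 111 110 184 189 188 186 182 183 183 186 185 185 184 188 187 189 188 189 185 188
```

The stylus hangs free below the hand: the grip is the dark block around scene (200,175). I'll retreat straight up and check that it stays.

```bash

python3 -m pendant '-0.1 0 0 -15 0;-0.1 0 0 -25 0;-0.1 0 0 -30 0;-0.1 0 0 -30 0;-0.1 0 0 -10 0' | grep -E "time|pos|ft_f|grip"
python3 -m pendant '-0.1 0 0 0 0;-0.1 0 0 0 0;-0.1 0 0 0 0;-0.1 0 0 0 0;-0.1 0 0 0 0' >/dev/null
python3 -m pendant '-0.1 0 0 0 0;-0.1 0 0 0 0;-0.1 0 0 0 0;-0.1 0 0 0 0;-0.1 0 0 0 0' >/dev/null
python3 - <<'E'
from h import *
f=cv2.cvtColor(manip.camera("scene"),7);g=cv2.imread("pics/scene0.png",0);s=cv2.imread("pics/s10.png",0)
def blob(m,lab):
    n,_,st,c=cv2.connectedComponentsWithStats(m.astype(np.uint8)); 
    for i in range(1,n):
        if st[i,4]>15:print(lab,st[i],c[i].round(1))
w=np.s_[140:215,170:230]
blob((f[w]<110)&(cv2.absdiff(f,g)[w]>30),"stylus vs start")
print("moved since release frame",(cv2.absdiff(f,s)[166:200,186:215]>30).sum())
d=cv2.absdiff(f,g)[225:300,150:330]; print("console/beaker diff",(d>40).sum())
E
```

```text
time: 23.25
position: [0.5056, -0.2559, 0.3158]
ft_force: [1.4, -1.3, 0.1]
grip_width: 0.455
stylus vs start [ 20  23  18  24 186] [28.5 35.3]
moved since release frame 13
console/beaker diff 2455
```

```bash
python3 -c "
from plant import manip
print(manip.hand_in(), manip.get_state()['time'])"
```

```text
the job is handed in; nothing more can be done
the job is handed in; nothing more can be done
```

The reset button was held fully in for over a second, and the stylus now hangs by its loop on the grey hook stand, steady in the last camera frame; the job was handed in at about 24 s of 58 s, with no bystander contact felt, though I didn't re-check the bystanders by camera.

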